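Label holder pushed home behind the display shelf's lip

ROBOT

A 6-joint arm with a two-finger parallel gripper is mounted at the origin on the work surface. World frame = base frame: x ahead of the robot, y to its left, z up, the work surface at z = 0. Lengths are in m, angles in degrees, forces in N, time in s.
With the tool pointing down it reaches from about 0.325 to 0.9 m from the base axis. Payload 6.1 kg.
Tool frame: the origin (TCP) lies where the fingers leave the gripper's body, on its centre line; the fingertips stand 73 mm ahead of it and the grasp point (between the pads) lies 54 mm ahead of it; z points along the fingers, y is the line along which they close (so a half turn about z gives the same grasp; the last joint's range is limited). The gripper opens to 85 mm and grips with 20 to 120 N. Pads are 22 mm wide; open, the fingers measure 114 mm over their backs; the gripper's body (76 mm by 85 mm) begins 54 mm behind the grasp point. The pads swing forward as they close: fully open they stand 13 mm farther back than shut.
Start: joints at [-82.454, 12.628, 87.462, -0, 79.91, -7.225], TCP at [0.159, -0.604, 0.304] pointing down, gripper open.
Joint ranges: [-170.65, 170.65], [-52.31, 119.04], [5.05, 147.46], [-71.25, 251.25], [11.57, 151.72], [-153.62, 153.62]. Speed limits (degrees/s): [147.25, 147.25, 172.46, 180, 180, 180].

INTERFACE

Orientations are given as a 3x3 rotation matrix whose columns are the frame's x, y, z axes.
In Python, from station import manip, optics, finder gives the robot as it stands.
- The arm moves only by the tool apply_moves, never from a script. Its argument "deltas" is one flat list of numbers, 5 for each row, row after row: the shift along the tool's x, y, z in units of 0.15 m (1.0 is 0.15 m), then the turn about the tool's z in units of 45 degrees (1.0 is 45 degrees), then the opening, from -1 (shut) to 1 (fully open). A call has 1 to 12 rows; each row is the pose to reach, as a shift and turn from the pose commanded when the call began, along the tool's axes at that moment; what a row does not reach only later rows make up. A row lasts 1/10 s, in which the tool goes at most 50 mm and 8.59 degrees, less where a joint would pass 70% of its speed; a pose out of reach is approached as far as the arm can. A call with a number of a shift or a turn outside -1 to 1 is refused whole. A call with a gripper value outside its range is refused whole. The fingers move at their own pace and stop on an object; the grip force is fixed at half the most. Time passes only in rows, so rows that repeat a pose let the fingers close. It gives the time, the measured TCP pose, the force, the opening and the grip force at its end, in the units of the state.
- manip.get_state(): the state, without advancing time (a new reading comes with each control period).
- optics.snapshot(name): name is "scene" or "top" or "wrist"; returns (picture, depth): 400x640x3 uint8, red, green, blue; 400x640 float32, m along the optical axis (not along the pixel's ray), 0 where there is no reading.
- optics.camera_model(name): a dict with "intrinsics" (3x3 intrinsics, pixels), "world_from_camera" (4x4, takes a point from camera to world coordinates). Camera axes: x right, y down, z forward; pixel columns grow to the right and rows downward; lengths in m; the calibration is good to about 2 mm. A picture is of the moment at which its call begins: read the wrist's pose just before it. camera_model takes no time and is no camera call; for the wrist camera it gives the pose at the moment of the call.
- manip.job_done(): hands the job in; it is judged then, once.
Trained networks look in the newest picture that a camera, given by its name, has taken for a name from the list of things; names that differ only in an ending like _2 or _b are one class to them, and where a whole thing is asked for, a point or a joint stands for the part that bears it (a point fixed in the world has none). Each returns a list of dicts, best first, with "conf" (0 to 1); they miss things now and then, are a little off and sometimes report something else, mostly with a low value. They report only what shows in the picture. A call takes as long as a camera call. They do not tell look-alikes from the thing itself.
- finder.trace(thing, camera): "mask" (400x640 bool, what is visible of it) and "location" ([column, row] in pixels, amid what is visible of it).
The state is a dict: "clock": time; "qpos": joint angles; "dq": joint speeds; "joint_efforts": joint torques, N m; "eef_pos": TCP position; "tcp_rot": TCP orientation; "contact_force": force on the tool from outside, world axes, zero at the start; "torque": the same for the moment, N m; "opening": opening from 0.0 (shut) to 1.0 (fully open); "gripper_force": force on a finger pad.
Only numpy, scipy, OpenCV 4.12 (cv2) and the standard library are available. Lean on these libraries where they do the work, as an engineer would, in place of code of your own. Each camera call takes 0.05 s, during which the arm holds its last target. There are 200 camera calls.

TASK

On the low pine display shelf, slide the red stop along its track until its white line is at the green mark and leave it there. Then take the blue label holder out of the slotted rack and push it straight down behind the metal lip of the shelf, white label facing outwards, beside the stop in the space it came from (within about a centimetre of it), until the orange sprung strip under it is pressed fully down. The strip springs back, so finish while still gripping the holder and holding it pressed home; do not disturb the other things.

Things in the scene. Friction and masses are not known exactly. Their poses are not given: they have to be found in the camera images.
- shelf: Low pine display shelf, fixed, about 180 mm deep (x) by 340 mm long (y), flat top at z = 75 mm. Origin at table height, mid length, in the mid plane of the label slot along its front edge: +x points out of the front (away from the robot), +y along the front edge, z up. Wooden front face at x = -4.5 mm, z 0 to 75, rising 19 mm above the metal lip: a guide for the holder.
- lip (a point): Middle of the aluminium lip, on its inner face, at shelf x = +4.5 mm, z = 50 mm; axes as the shelf's. The lip is 4 mm thick, straight up to z = 50, then flares outwards to z = 57 (out to x = 13). The slot between lip and wood is 9 mm wide and runs from y = -152 to +152 mm.
- strip (a joint): Orange sprung strip, 6 mm wide, the floor of the whole slot: m pressed down. 0 = up, its top at z = 36 mm above the table; 0.007 = stop, top at 29 mm. Starts moving at 4 N, fully down at 11 N (1 N per mm), always springs back up.
- stop (a joint): Travel (m) of the red stop along the shelf's +y; at 0 its centre is at shelf y = -60 mm, at 0.18 at +120 mm. About 2 N of sliding friction; stays where left.
- stop_top (a point): Middle of the top of the red stop's grip fin, 116 mm above the table, at shelf x = -8 mm; axes as the shelf's. Fin: 16 mm (y) by 20 mm (x), z 84 to 116 mm, gripped across y from above. Below it the stop is 24 mm wide (y), with a foot back to x = -25 over the shelf top and a tongue in the slot down to z = 45 mm. A white line marks its middle.
- mark: Green T-shaped flat mark on the shelf top behind the stop, 1.2 mm thick, fixed; its 5 mm wide stem shows the shelf y at which the stop's middle belongs. Origin: middle of the stem's underside, axes as the shelf's.
- holder: Blue label holder standing upright in the rack: plate 70 mm (its y) by 6 mm (its x) by 62 mm high, on top of it in the middle a grip tab 26 mm (y) by 14 mm (x), from 62 to 94 mm height. Origin: centre of the plate's underside, z up. About 60 g. The white label is on its +x face.
- label_face (a point): Centre of the white label on the holder's +x face, 41 mm above its underside.
- rack: Plywood drying rack, fixed, 130 mm (x) by 92 mm (y) by 32 mm high, with three slots along y at x = -40, 0 and +40 mm, each 8 mm wide, 74 mm long, floor at z = 8 mm. Origin: centre of the underside. The holder stands in one slot, two wooden panels in the others.
- panel_a: Medium brown wooden panel in the rack, 70 x 6 x 50 mm high, origin under its centre. Leave alone.
- panel_b: Dark brown wooden panel in the rack, 70 x 6 x 50 mm high, origin under its centre. Leave alone.
- glue: White glue bottle on the table, diameter 54 mm, 160 mm high, origin under its centre. Leave alone.
- hammer: Hammer lying on the table, about 300 mm long, origin at the middle. Leave alone.
- jar: Amber jar on the shelf top, diameter 52 mm, 60 mm high, origin under its centre. Leave alone.
- pegbox: Yellow open box on the shelf top, 60 x 80 x 35 mm high, origin under its centre. Leave alone.
Not all that is in view belongs to the job. Of the things shaped like the holder, the blue one is meant.

How it is judged:
By the outcome, as a careful person would: the job done as asked, in the order asked, and still so for the second after the job is handed in, while the arm keeps its last pose, push and grip.
It also fails if it takes over 70 s, if anything falls off the work surface, if the arm or the gripper's body presses on something with over 40 N, if the wrist force passes 120 N, or if a joint passes its speed limit or range.

## Working session

There is one attempt and no reset: what is moved stays moved. The work goes in short steps, Python scripts to look and compute and a tool call to move; the robot and the scene stay as the last step left them, time stands still between calls to the robot, and variables do not carry over. Pictures are saved under pics/ and viewed, at most 10 in all, crops included, and the job is handed in when it is done.

Besides the shell and the picture viewer there is one more tool, called after "Call:" in YAML: its name, and indented under it one key for each argument. apply_moves: Moves the arm, as the interface text tells. Its arguments: {"type":"object","properties":{"deltas":{"type":"array","items":{"type":"number","minimum":-1,"maximum":1}}},"required":["deltas"]}

```bash
mkdir -p pics
cat > h.py <<'E'
import numpy as np, cv2
from station import manip, optics, finder
def snap(n):
    p,d=optics.snapshot(n); m=optics.camera_model(n)
    return p,d,np.array(m["intrinsics"]),np.array(m["world_from_camera"])
def cloud(d,K,T):
    v,u=np.mgrid[:400,:640]
    P=np.stack([(u-K[0,2])/K[0,0]*d,(v-K[1,2])/K[1,1]*d,d],-1)
    return P@T[:3,:3].T+T[:3,3]
def save(n,p,s=1.25): cv2.imwrite(f"pics/{n}.png",cv2.resize(p[:,:,::-1],None,fx=s,fy=s))
E
python3 - <<'E'
from h import *
s=manip.get_state(); print(s)
for n in("scene","top"):
    p,d,K,T=snap(n); save(n,p); np.savez(n,p=p,d=d,K=K,T=T)
    W=cloud(d,K,T)
    for t in("shelf","stop","mark","holder","rack","panel_a","glue","jar","pegbox","hammer"):
        for r in finder.trace(t,n)[:3]:
            m=r["mask"]&(d>0); print(n,t,round(r["conf"],2),np.round(r["location"]),m.sum(),np.round(np.median(W[m],0),3) if m.any() else '')
E
```

```text
{'clock': 0.0, 'qpos': array([-8.24537147e+01,  1.26754300e+01,  8.75265690e+01,  1.34803294e-03,
        7.99112062e+01, -7.22486050e+00]), 'dq': array([ 0.05198699, -0.15209827,  0.05312571, -0.00041919,  0.02836633,
       -0.02131176]), 'joint_efforts': array([ 2.52973674e-03, -4.96896136e+01, -3.89385009e+01, -1.23921788e-05,
        1.11602369e-02,  6.71694060e-07]), 'eef_pos': array([ 0.15929022, -0.60387068,  0.30278965]), 'tcp_rot': array([[ 9.66952997e-01,  2.54954594e-01, -2.36513362e-04],
       [ 2.54954560e-01, -9.66951045e-01,  1.96173385e-03],
       [ 2.71456215e-04, -1.95720458e-03, -9.99998048e-01]]), 'contact_force': array([-0.34891206, -0.01609566, -0.62940202]), 'torque': array([-0.01618385, -0.01133271,  0.01280116]), 'gripper_force': 0.0, 'opening': 1.0015474731879814}
scene shelf 0.82 [322. 210.] 6338 [0.558 0.074 0.074]
scene stop 0.5 [338. 209.] 230 [0.579 0.088 0.087]
scene holder 0.97 [155. 222.] 503 [ 0.438 -0.334  0.062]
scene holder 0.88 [209. 222.] 398 [ 0.456 -0.216  0.047]
scene holder 0.66 [146. 199.] 468 [ 0.32  -0.351  0.052]
scene rack 0.65 [161
[... 404 characters left out ...]
452 0.023]
scene hammer 0.22 [154. 246.] 325 [ 0.514 -0.353  0.048]
top shelf 0.93 [316. 201.] 5947 [0.508 0.093 0.076]
top stop 0.63 [316. 204.] 6039 [0.508 0.092 0.076]
top stop 0.61 [319. 181.] 63 [0.563 0.09  0.114]
top holder 0.74 [464. 228.] 153 [ 0.435 -0.331  0.073]
top holder 0.64 [476. 270.] 203 [ 0.314 -0.346  0.06 ]
top holder 0.53 [425. 223.] 133 [ 0.446 -0.212  0.064]
top rack 0.63 [462. 220.] 1212 [ 0.472 -0.337  0.032]
top panel_a 0.63 [466. 217.] 113 [ 0.473 -0.343  0.053]
top glue 0.79 [424. 128.] 451 [ 0.728 -0.214  0.106]
top jar 0.62 [347. 212.] 272 [0.469 0.012 0.135]
top pegbox 0.81 [291. 228.] 615 [0.459 0.165 0.081]
top hammer 0.86 [197. 209.] 906 [0.5   0.454 0.024]
```

Run:
```python
from h import *
a=np.load("scene.npz")["p"][130:330,80:400]; b=np.load("top.npz")["p"][90:300,240:520]
A=cv2.resize(a,(480,300),interpolation=cv2.INTER_CUBIC);A=cv2.resize(a,(480,300));B=cv2.resize(b,(400,300))
c=np.zeros((600,800,3),np.uint8);c[:300,:480]=A;c[300:,:400]=B
f=cv2.resize(b,(790,592));g=cv2.resize(a,(800,500))
save("a",g,1);save("b",f,1)
```

```text
(no output)
```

View pics/a.png

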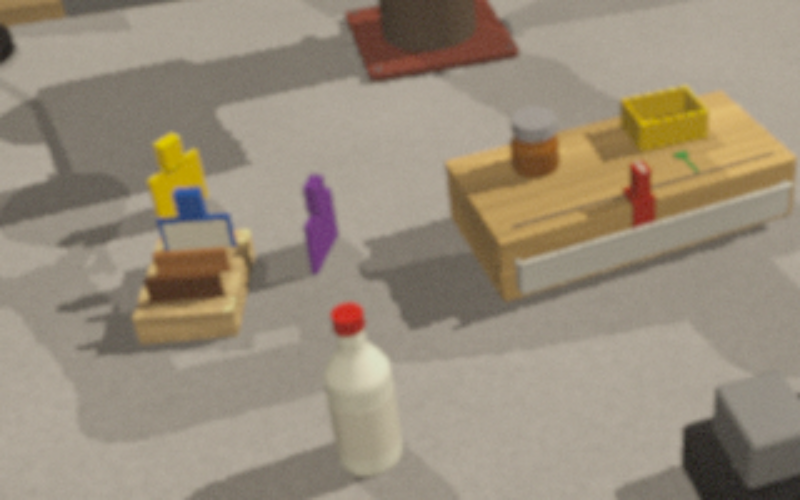

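View pics/b.png

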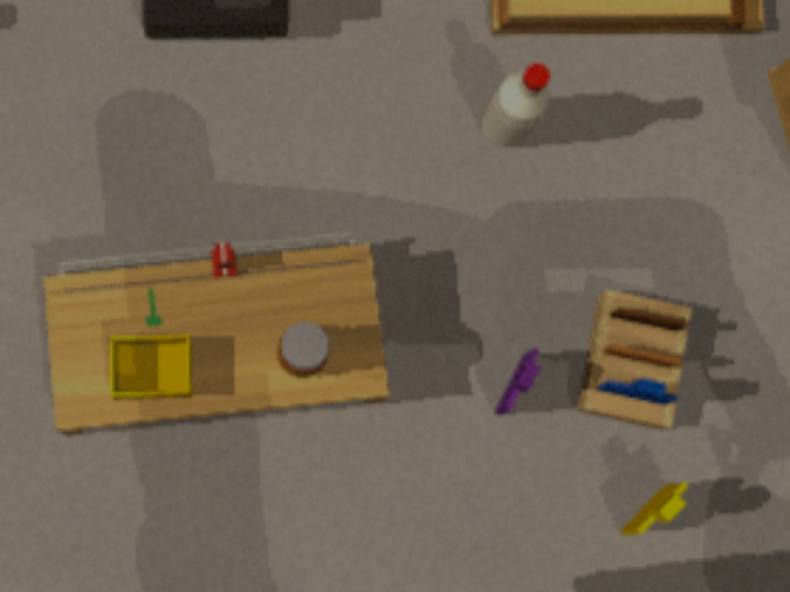

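The scene shows the blue holder in the rack slot nearest the robot with its label towards +x (crop 190,220). The purple and yellow ones are look-alikes. The stop is at (640,195) in that crop, with the green mark further along +y at (690,160). I'll look at the rack on the way.

Call:
apply_moves:
  deltas: [1, -0.66, 0, 0, 1, 1, -0.66, 0, 0, 1, 1, -0.66, 0, 0, 1, 1, -0.66, 0, 0, 1, 1, -0.66, 0, 0, 1]

```text
clock: 1.6
eef_pos: [0.2815, -0.4677, 0.3041]
tcp_rot: [[0.966, 0.259, 0.001], [0.259, -0.966, 0.001], [0.001, -0.0, -1.0]]
contact_force: [0.2, -0.5, 0.1]
opening: 1.0
gripper_force: 0.0
```

Call:
apply_moves:
  deltas: [0.8, -0.66, 0, 0, 1, 0.8, -0.66, 0, 0, 1, 0.8, -0.66, 0, 0, 1, 0.8, -0.66, 0, 0, 1, 0.8, -0.66, 0, 0, 1, 0.8, -0.66, 0, 0, 1, 0.8, -0.66, 0, 0, 1]

```text
clock: 2.3
eef_pos: [0.3691, -0.3455, 0.3039]
tcp_rot: [[0.967, 0.253, -0.0], [0.253, -0.967, -0.0], [-0.0, 0.0, -1.0]]
contact_force: [0.1, -0.5, -0.1]
opening: 1.003
gripper_force: 0.0
```

```bash
cat >> h.py <<'E'
def go(pos,yaw=None,s=None):
    """tool deltas (units) to bring TCP to world pos; yaw = wanted world angle of tool x (deg)"""
    s=s or manip.get_state(); R=np.array(s["tcp_rot"]); d=R.T@(np.array(pos)-s["eef_pos"])/0.15
    cur=np.degrees(np.arctan2(R[1,0],R[0,0])); t=0 if yaw is None else -(yaw-cur)
    print("delta",np.round(d,3),"turn",round(((t+90)%180-90)/45,3),"curyaw",round(cur,2),np.round(s["eef_pos"],4),"F",np.round(s["contact_force"],1),"open",round(s["opening"],3),"g",round(s["gripper_force"],1),"t",s["clock"],"q",np.round(s["qpos"]))
E
python3 - <<'E'
from h import *
go([.45,-.337,.3])
p,d,K,T=snap("wrist"); save("w1",p); np.savez("w1",p=p,d=d,K=K,T=T); W=cloud(d,K,T)
print(T.round(3),K)
for t in("holder","rack","panel_a"):
    for r in finder.trace(t,"wrist")[:3]:
        m=r["mask"]&(d>0); print(t,round(r["conf"],2),np.round(r["location"]),m.sum(),np.round(np.median(W[m],0),4) if m.any() else '')
E
```

```text
delta [0.536 0.082 0.026] turn 0.0 curyaw 14.66 [ 0.3691 -0.3455  0.3039] F [ 0.1 -0.5 -0.1] open 1.003 g 0.0 t 2.3 q [-52.  -4. 105.  -0.  79.  23.]
[[ 0.255 -0.928 -0.271  0.437]
 [-0.967 -0.245 -0.072 -0.328]
 [ 0.001  0.28  -0.96   0.374]
 [ 0.     0.     0.     1.   ]] [[330.17533034   0.         322.13065285]
 [  0.         330.17533034 198.62762494]
 [  0.           0.           1.        ]]
holder 0.87 [320. 226.] 1961 [ 0.3178 -0.3519  0.0586]
holder 0.61 [203.  57.] 2831 [ 0.4471 -0.2196  0.0616]
rack 0.88 [347.  71.] 9800 [ 0.473  -0.347   0.0326]
rack 0.64 [46. 19.] 3262 [ 0.4423 -0.0748  0.0498]
panel_a 0.78 [346.  67.] 842 [ 0.4714 -0.3423  0.0581]
panel_a 0.78 [369.  27.] 1239 [ 0.5096 -0.3533  0.0573]
```

View pics/w1.png

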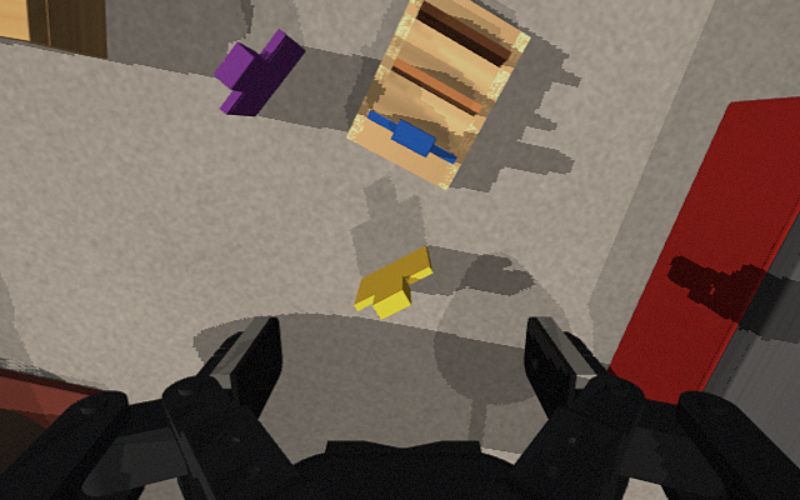

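Blue tab is at (413,138), label side facing +x as seen before. Next, the stop.

Call:
apply_moves:
  deltas: [0.41, -0.94, 0, 0, 1, 0.41, -0.94, 0, 0, 1, 0.41, -0.94, 0, 0, 1, 0.41, -0.94, 0, 0, 1]

```text
clock: 2.9
eef_pos: [0.3937, -0.1882, 0.3038]
tcp_rot: [[0.966, 0.259, 0.0], [0.259, -0.966, 0.002], [0.001, -0.002, -1.0]]
contact_force: [-0.3, -1.0, -0.7]
opening: 1.001
gripper_force: 0.0
```

Call:
apply_moves:
  deltas: [0.41, -0.94, 0, 0, 1, 0.41, -0.94, 0, 0, 1, 0.41, -0.94, 0, 0, 1, 0.41, -0.94, 0, 0, 1]

```text
clock: 3.3
eef_pos: [0.4174, -0.0362, 0.3041]
tcp_rot: [[0.965, 0.26, 0.001], [0.26, -0.965, 0.002], [0.001, -0.001, -1.0]]
contact_force: [-0.5, -0.1, 0.8]
opening: 1.001
gripper_force: 0.0
```

Call:
apply_moves:
  deltas: [0.41, -0.94, 0, 0.2, 1, 0.41, -0.94, 0, 0.2, 1, 0.41, -0.94, 0, 0.2, 1, 0.41, -0.94, 0, 0.2, 1, 0.41, -0.94, 0, 0.2, 1, 0.41, -0.94, 0, 0.2, 1]

```text
clock: 3.9
eef_pos: [0.4408, 0.1107, 0.3037]
tcp_rot: [[0.995, 0.1, -0.001], [0.1, -0.995, -0.001], [-0.001, 0.001, -1.0]]
contact_force: [-0.7, 0.5, -0.2]
opening: 1.0
gripper_force: 0.0
```

Run:
```python
from h import *
a=np.load("w1.npz"); W=cloud(a["d"],a["K"],a["T"]); p=a["p"].astype(int)
m=(p[...,2]>p[...,0]+50)&(p[...,2]>p[...,1]+40)&(a["d"]>0)&(W[...,2]>.03)
m[250:]=0
def rect(m,W,lo,hi):
    q=W[m&(W[...,2]>lo)&(W[...,2]<hi)]
    r=cv2.minAreaRect((q[:,:2]*1000).astype(np.float32)); print(len(q),q.mean(0).round(4),r); return q
rect(m,W,.095,.2); rect(m,W,.06,.08)
go([.44,.11,.3],5.5)
p,d,K,T=snap("wrist"); save("w2",p); np.savez("w2",p=p,d=d,K=K,T=T); W=cloud(d,K,T)
for t in("stop","mark","stop_top","strip"):
    for r in finder.trace(t,"wrist")[:2]:
        m=r["mask"]&(d>0); print(t,round(r["conf"],2),np.round(r["location"]),m.sum(),np.round(np.median(W[m],0),4) if m.any() else '')
```

```text
558 [ 0.4328 -0.3359  0.1025] ((432.6231384277344, -336.29034423828125), (25.713592529296875, 13.488398551940918), 77.21463775634766)
297 [ 0.4333 -0.3337  0.0706] ((432.9477844238281, -336.0187072753906), (69.30497741699219, 5.9758710861206055), 77.22081756591797)
delta [-0.005  0.004  0.025] turn 0.006 curyaw 5.76 [0.4408 0.1107 0.3037] F [-0.7  0.5 -0.2] open 1.0 g 0.0 t 3.9 q [  4. -11. 112.  -0.  80.  88.]
stop 0.62 [362.  30.] 1541 [0.564  0.092  0.1093]
mark 0.65 [268.  96.] 459 [0.5128 0.1638 0.0768]
stop_top 0.83 [365.  29.] 1477 [0.5637 0.0922 0.1136]
```

View pics/w2.png

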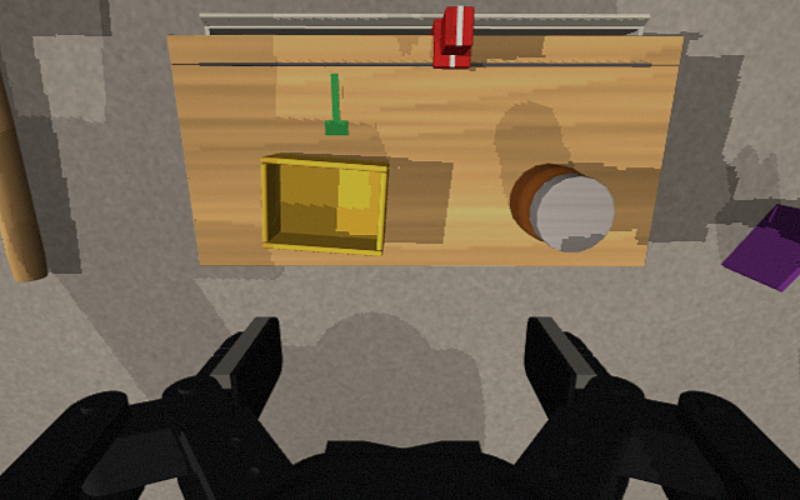

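Run:
```python
from h import *
a=np.load("w2.npz"); W=cloud(a["d"],a["K"],a["T"]); p=a["p"].astype(int); d=a["d"]
z=W[...,2]; ok=d>0; ok[260:]=0
wood=ok&(abs(z-.0755)<.006)&(W[...,0]>.35)&(W[...,1]<.32)&(W[...,1]>-.12)
r=cv2.minAreaRect((W[wood][:,:2]*1000).astype(np.float32)); print("wood",r,np.median(z[wood]))
# front edge: per column the first wood row, robust line
E=[]
for c in range(145,540,3):
    k=np.where(wood[:,c])[0]
    if len(k) and not(330<c<390): E.append(W[k[0],c])
E=np.array(E); vx,vy,x0,y0=cv2.fitLine(E[:,:2].astype(np.float32),cv2.DIST_HUBER,0,.001,.001).ravel(); print("front yaw",np.degrees(np.arctan2(-vx*np.sign(vy),abs(vy))),x0,y0,len(E))
yaw=np.arctan2(-vx*np.sign(vy),abs(vy)); R=np.array([[np.cos(yaw),-np.sin(yaw)],[np.sin(yaw),np.cos(yaw)]])
o=np.array([x0,y0])+R@[.0045,0]
L=(W[...,:2]-o)@R
red=ok&(p[...,0]>p[...,1]+60)&(p[...,0]>p[...,2]+60)&(z>.07)
red[:,430:]=0; red[100:]=0
tp=ok&(z>.108)&(z<.125)&(L[...,0]>-.04)&(L[...,0]<.02)&(abs(W[...,1]-.09)<.03)
q=L[tp]; print("fin top",tp.sum(),np.median(z[tp]),q.min(0),q.max(0),q.mean(0), "world",o+R@((q.min(0)+q.max(0))/2))
base=red&(z>.074)&(z<.088)&(L[...,0]<-.018); q=L[base]; print("foot",base.sum(),np.percentile(q,[2,98],0) if len(q) else '')
g=ok&(p[...,1]>p[...,0]+40)&(p[...,1]>p[...,2]+30); 
q=L[g]; print("green",g.sum(),q.min(0),q.max(0)); st=q[(q[:,0]>q[:,0].min()+.014)]; print("stem y",np.percentile(st[:,1],[2,50,98]),st.mean(0),"world",o+R@st.mean(0))
lip=ok&(z>.045)&(z<.062)&(L[...,0]>0)&(L[...,0]<.03); q=L[lip];print("lip",lip.sum(),np.percentile(q,[1,50,99],0),np.percentile(z[lip],[5,50,95]))
yy=L[wood]; print("wood y",np.percentile(yy[:,1],[.5,99.5]),"x",np.percentile(yy[:,0],[.5,99.5])); print("o",o)
np.savez("shelf",o=o,R=R,yaw=yaw)
```

```text
wood ((494.569580078125, 99.5311050415039), (166.8885040283203, 341.2076416015625), 5.864289283752441) 0.07573381772551327
front yaw 5.8345017 0.56488097 0.16067772 112
fin top 791 0.11676061969861823 [-0.0180625  -0.07815843] [ 0.00218842 -0.06196404] [-0.00838961 -0.06970099] world [0.56858383 0.09063003]
foot 240 [[-0.02467011 -0.08097129]
 [-0.01813439 -0.05823317]]
green 400 [-0.06689296  0.00060368] [-0.02823252  0.01577142]
stem y [0.00572777 0.00804818 0.01005702] [-0.0404096   0.00795288] world [0.52834893 0.16493899]
lip 4333 [[ 0.00348742 -0.20572702]
 [ 0.00826809 -0.04166809]
 [ 0.01266859  0.09922839]] [0.04800271 0.05404214 0.05771478]
wood y [-0.22125908  0.1148181 ] x [-0.16318888 -0.00470086]
o [0.56935766 0.16113517]
```

Call:
apply_moves:
  deltas: [0.83, 0.22, 0, 0, 0.2, 0.83, 0.22, 0, 0, 0.2, 0.83, 0.22, 0, 0, 0.2, 0.83, 0.22, 0.3, 0, 0.2, 0.83, 0.22, 0.5, 0, 0.2, 0.83, 0.22, 0.5, 0, 0.2, 0.83, 0.22, 0.5, 0, 0.2]

```text
clock: 4.85
eef_pos: [0.5676, 0.0911, 0.2291]
tcp_rot: [[0.995, 0.1, -0.001], [0.1, -0.995, -0.0], [-0.001, -0.0, -1.0]]
contact_force: [-0.3, 0.6, 1.0]
opening: 0.603
gripper_force: 0.0
```

Run:
```python
from h import *
go([.5686,.0906,.161],5.83)
p,d,K,T=snap("wrist"); save("w3",p)
```

```text
delta [0.007 0.004 0.454] turn -0.002 curyaw 5.72 [0.5676 0.0911 0.2291] F [-0.3  0.6  1. ] open 0.603 g 0.0 t 4.85 q [ 1. 10. 99. -0. 71. 86.]
```

View pics/w3.png

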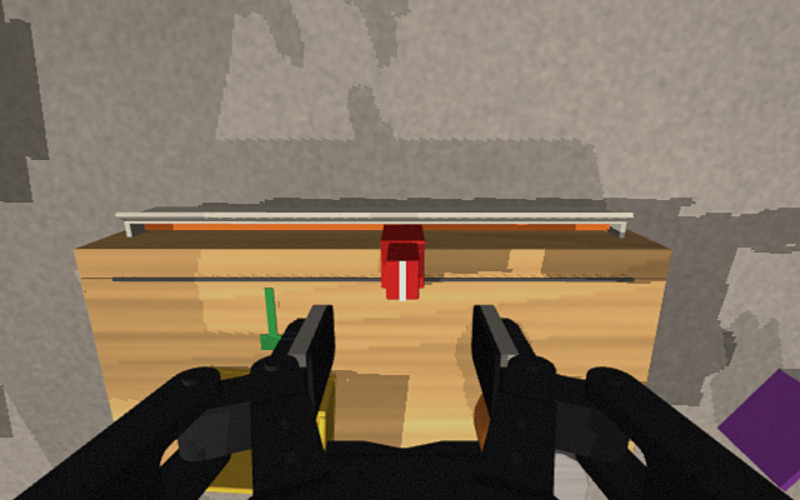

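The red fin (403,270) is centred between the pads. I'll descend and grip it.

Call:
apply_moves:
  deltas: [0.005, 0, 0.2, 0, 0.2, 0.005, 0, 0.35, 0, 0.2, 0.005, 0, 0.44, 0, 0.2, 0.005, 0, 0.44, 0, -0.2, 0.005, 0, 0.44, 0, -0.6, 0.005, 0, 0.44, 0, -1, 0.005, 0, 0.44, 0, -1, 0.005, 0, 0.44, 0, -1, 0.005, 0, 0.44, 0, -1, 0.005, 0, 0.44, 0, -1]

```text
clock: 5.9
eef_pos: [0.5696, 0.0918, 0.1651]
tcp_rot: [[0.995, 0.101, 0.003], [0.101, -0.995, 0.0], [0.003, 0.0, -1.0]]
contact_force: [-1.7, -0.2, 6.5]
opening: 0.175
gripper_force: 59.6
```

Run:
```python
from h import *
S=np.load("shelf.npz"); go(list(manip.get_state()["eef_pos"][:2]+S["R"]@[0,.0777])+[.162],5.83)
```

```text
delta [-0.001 -0.518  0.02 ] turn -0.001 curyaw 5.77 [0.5696 0.0918 0.1651] F [-1.7 -0.2  6.5] open 0.175 g 59.6 t 5.9 q [  1.  14. 102.  -0.  64.  86.]
```

Call:
apply_moves:
  deltas: [0, -0.1, 0, 0, -1, 0, -0.2, 0, 0, -1, 0, -0.3, 0, 0, -1, 0, -0.4, 0, 0, -1, 0, -0.46, 0, 0, -1, 0, -0.5, 0, 0, -1, 0, -0.515, 0, 0, -1, 0, -0.515, 0, 0, -1, 0, -0.515, 0, 0, -1, 0, -0.515, 0, 0, -1]

```text
clock: 6.9
eef_pos: [0.5619, 0.1692, 0.1651]
tcp_rot: [[0.995, 0.101, 0.003], [0.101, -0.995, 0.001], [0.004, -0.001, -1.0]]
contact_force: [-1.0, 1.4, 5.6]
opening: 0.175
gripper_force: 59.7
```

```bash
cat >> h.py <<'E'
def stopcheck(n,rows=400,full=True):
    S=np.load("shelf.npz"); p,d,K,T=snap("wrist"); save(n,p); np.savez(n,p=p,d=d,K=K,T=T); W=cloud(d,K,T)
    L=(W[...,:2]-S["o"])@S["R"]; z=W[...,2]; p=p.astype(int); ok=(d>0)
    g=ok&(p[...,1]>p[...,0]+40)&(p[...,1]>p[...,2]+30)&(abs(z-.077)<.006); q=L[g]
    st=q[q[:,0]>q[:,0].min()+.014] if len(q) else q
    print("green",g.sum(),q.min(0),q.max(0),"stem y",np.percentile(st[:,1],[2,50,98]).round(4))
    # white line on red stop: bright low-saturation pixels near stop region
    red=ok&(p[...,0]>p[...,1]+50)&(p[...,0]>p[...,2]+50)&(z>.074)&(z<.125)&(abs(L[...,0]+.01)<.022); q=L[red]
    if len(q):
        c=np.median(q[:,1]); print("red",red.sum(),"y",np.percentile(q[:,1],[1,50,99]).round(4))
        w=ok&(p.min(-1)>110)&(np.ptp(p,axis=-1)<45)&(z>.077)&(z<.125)&(abs(L[...,0]+.01)<.022)&(abs(L[...,1]-c)<.012)
        f=red&(z>.113); qf=L[f]
        if len(qf): print("fin y",np.percentile(qf[:,1],[1,99]).round(4),"mid",qf[:,1].min()/2+qf[:,1].max()/2)
        if w.any(): print("white",w.sum(),"y",np.percentile(L[w][:,1],[5,50,95]).round(4))
    print("tcp local",(manip.get_state()["eef_pos"][:2]-S["o"])@S["R"])
E
python3 -c "
from h import *
go([.5,.1,.16],5.83); stopcheck('w4')"
```

```text
delta [-0.457  0.417  0.032] turn -0.001 curyaw 5.78 [0.5619 0.1692 0.1651] F [-1.   1.4  5.6] open 0.175 g 59.7 t 6.9 q [  9.  15. 100.   0.  64.  93.]
green 565 [-0.06847609  0.0003112 ] [-0.0447314   0.01577363] stem y [0.0061 0.0084 0.01  ]
red 3842 y [-0.0777  0.01    0.1153]
fin y [0.001  0.0156] mid 0.008294021431265761
white 283 y [0.0072 0.0084 0.0096]
tcp local [-0.00663393  0.00873774]
```

View pics/w4.png

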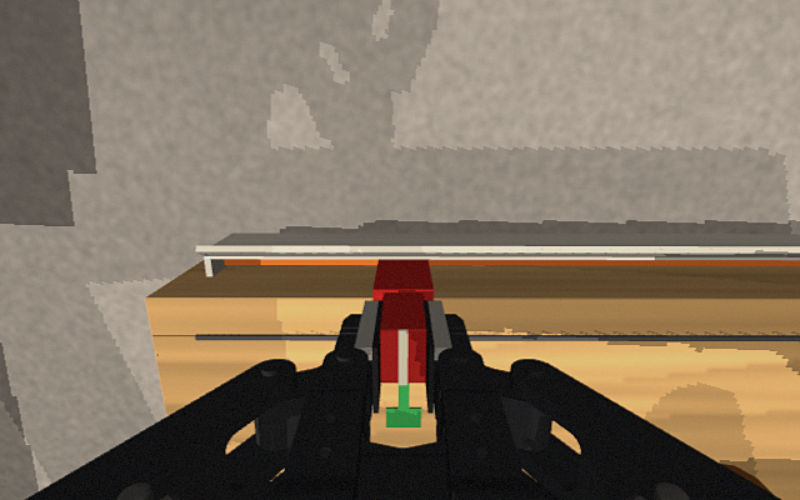

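The white line sits on the green stem, both at local y 8.4 mm. I'll release and go up to the rack.

Call:
apply_moves:
  deltas: [0, 0, 0, 0, -0.3, 0, 0, 0, 0, -0.2, 0, 0, 0, 0, -0.2, 0, 0, 0, 0, -0.2, 0, 0, -0.2, 0, -0.2, 0, 0, -0.5, 0, -0.2, 0, 0, -0.8, 0, -0.2, 0, 0, -0.93, 0, -0.2, 0, 0, -0.93, 0, -0.2]

```text
clock: 7.85
eef_pos: [0.5625, 0.1689, 0.3071]
tcp_rot: [[0.995, 0.101, 0.008], [0.101, -0.995, 0.001], [0.008, -0.0, -1.0]]
contact_force: [0.1, -0.2, -0.4]
opening: 0.399
gripper_force: 0.0
```

Call:
apply_moves:
  deltas: [-0.4, 1, 0, 0, -0.2, -0.4, 1, 0, 0, -0.2, -0.4, 1, 0, 0, -0.2, -0.4, 1, 0, 0, -0.2]

```text
clock: 8.25
eef_pos: [0.5142, 0.0098, 0.3003]
tcp_rot: [[0.995, 0.097, -0.004], [0.097, -0.995, -0.001], [-0.004, 0.001, -1.0]]
contact_force: [-0.2, 0.3, 0.6]
opening: 0.401
gripper_force: 0.0
```

```bash
python3 -c "
from h import *
go([.4327,-.336,.3],77.2); stopcheck('w5')
p,d,K,T=snap('scene')
save('s2',p[150:270,280:400],5)"
```

```text
delta [-0.764  2.242  0.007] turn -1.592 curyaw 5.57 [0.5142 0.0098 0.3003] F [-0.2  0.3  0.6] open 0.401 g 0.0 t 8.25 q [ -8.  -2. 104.  -0.  79.  77.]
green 370 [-0.06723111 -0.00021957] [-0.02814589  0.01605329] stem y [0.0057 0.008  0.0105]
red 1558 y [-2.161e-01  2.000e-04  5.930e-02]
fin y [0.0002 0.016 ] mid 0.008199544236565551
white 126 y [0.0067 0.0082 0.0098]
tcp local [-0.06991068 -0.14467617]
```

Call:
apply_moves:
  deltas: [-0.35, 1, 0, 0, 0, -0.35, 1, 0, 0, 0, -0.35, 1, 0, 0, 0, -0.35, 1, 0, 0, 0]

```text
clock: 8.75
eef_pos: [0.4784, -0.1437, 0.3016]
tcp_rot: [[0.995, 0.098, -0.001], [0.098, -0.995, -0.001], [-0.001, 0.001, -1.0]]
contact_force: [-0.1, 0.6, -0.4]
opening: 0.503
gripper_force: 0.0
```

Call:
apply_moves:
  deltas: [-0.3, 0.9, 0, -0.2, 0, -0.3, 0.9, 0, -0.4, 0, -0.3, 0.9, 0, -0.6, 0, -0.3, 0.9, 0, -0.8, 0, -0.3, 0.9, 0, -0.9, 0, -0.3, 0.9, 0, -0.9, 0, -0.3, 0.9, 0, -0.9, 0]

```text
clock: 9.45
eef_pos: [0.4485, -0.2788, 0.3017]
tcp_rot: [[0.693, 0.721, -0.0], [0.721, -0.693, 0.001], [0.0, -0.001, -1.0]]
contact_force: [0.3, 0.1, 0.7]
opening: 0.499
gripper_force: 0.0
```

```bash
python3 -c "
from h import *
go([.4327,-.336,.23],77.2)"
```

```text
delta [-0.348  0.189  0.478] turn -0.691 curyaw 46.13 [ 0.4485 -0.2788  0.3017] F [0.3 0.1 0.7] open 0.499 g 0.0 t 9.45 q [-40.  -1. 102.   0.  79.   3.]
```

Call:
apply_moves:
  deltas: [-0.35, 0.19, 0, -0.2, 0, -0.35, 0.19, 0, -0.4, 0, -0.35, 0.19, 0.2, -0.6, 0, -0.35, 0.19, 0.4, -0.69, 0, -0.35, 0.19, 0.45, -0.69, 0, -0.35, 0.19, 0.45, -0.69, 0, -0.35, 0.19, 0.45, -0.69, 0]

```text
clock: 10.15
eef_pos: [0.4329, -0.3376, 0.2362]
tcp_rot: [[0.222, 0.975, 0.001], [0.975, -0.222, -0.001], [-0.001, 0.001, -1.0]]
contact_force: [0.5, 0.2, -0.4]
opening: 0.503
gripper_force: 0.0
```

Run:
```python
from h import *
go([.4327,-.336,.144],77.2)
p,d,K,T=snap("wrist"); save("w6",p); W=cloud(d,K,T); p=p.astype(int)
m=(p[...,2]>p[...,0]+50)&(p[...,2]>p[...,1]+40)&(d>0)&(W[...,2]>.03)&(abs(W[...,0]-.433)<.06)&(abs(W[...,1]+.336)<.06)
for lo,hi in((.095,.115),(.06,.08)):
    q=W[m&(W[...,2]>lo)&(W[...,2]<hi)]
    if len(q)>5:
        print(len(q),q.mean(0).round(4),cv2.minAreaRect((q[:,:2]*1000).astype(np.float32)))
```

```text
delta [ 0.011 -0.004  0.614] turn -0.0 curyaw 77.2 [ 0.4329 -0.3376  0.2362] F [ 0.5  0.2 -0.4] open 0.503 g 0.0 t 10.15 q [-46.   6. 103.   0.  71. -33.]
831 [ 0.4333 -0.3349  0.1028] ((432.9497985839844, -336.1996765136719), (26.304500579833984, 13.2388277053833), 77.59661102294922)
364 [ 0.4358 -0.3248  0.0716] ((432.0379333496094, -335.7281799316406), (69.49280548095703, 12.723030090332031), 72.53605651855469)
```

View pics/w6.png

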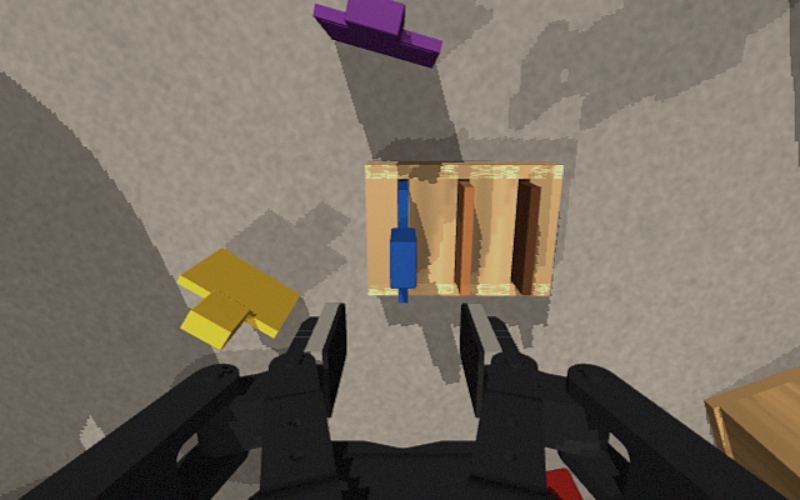

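The blue tab (403,258) is centred between the pads and the plate is parallel to them. I'll descend and grip.

Call:
apply_moves:
  deltas: [0.01, 0, 0.2, 0, 0, 0.01, 0, 0.4, 0, 0, 0.01, 0, 0.55, 0, 0, 0.01, 0, 0.6, 0, 0, 0.01, 0, 0.6, 0, 0, 0.01, 0, 0.6, 0, -0.4, 0.01, 0, 0.6, 0, -0.7, 0.01, 0, 0.6, 0, -1, 0.01, 0, 0.6, 0, -1, 0.01, 0, 0.6, 0, -1, 0.01, 0, 0.6, 0, -1, 0.01, 0, 0.6, 0, -1]

```text
clock: 11.4
eef_pos: [0.4333, -0.3372, 0.147]
tcp_rot: [[0.22, 0.976, 0.003], [0.976, -0.22, -0.003], [-0.002, 0.003, -1.0]]
contact_force: [1.0, 0.4, 5.7]
opening: 0.153
gripper_force: 59.3
```

Call:
apply_moves:
  deltas: [0, 0, -0.1, 0, -1, 0, 0, -0.25, 0, -1, 0, 0, -0.4, 0, -1, 0, 0, -0.7, 0, -1, 0, 0, -0.95, 0, -1, 0, 0, -0.95, 0, -1, 0, 0, -0.95, 0, -1]

```text
clock: 12.1
eef_pos: [0.4326, -0.3365, 0.2894]
tcp_rot: [[0.22, 0.976, 0.002], [0.976, -0.22, -0.002], [-0.002, 0.003, -1.0]]
contact_force: [-0.7, 0.1, -0.1]
opening: 0.151
gripper_force: 59.5
```

```bash
cat > held.py <<'E'
from h import *
def held(n):
    s=manip.get_state(); p,d,K,T=snap("wrist"); save(n,p); np.savez(n,p=p,d=d,K=K,T=T); W=cloud(d,K,T); p=p.astype(int)
    L=(W-s["eef_pos"])@np.array(s["tcp_rot"])   # tool frame
    m=(p[...,2]>p[...,0]+40)&(p[...,2]>p[...,1]+30)&(d>0)&(abs(L[...,0])<.06)&(abs(L[...,1])<.03)&(L[...,2]<.14)
    q=L[m]; print("blue",m.sum(),np.percentile(q,[1,50,99],0).round(4))
    e=q[q[:,0]>.02]; print("plate edge",len(e), np.percentile(e,[1,50,99],0).round(4))
    return p,d,K,T
E
python3 - <<'E'
from held import *
S=np.load("shelf.npz"); t=S["o"]+S["R"]@[0,.0082-.052]; print("target",t)
go(list(t)+[.29],95.83); held("w7")
E
```

```text
target [0.57381016 0.11756206]
delta [ 3.16   0.254 -0.009] turn -0.411 curyaw 77.32 [ 0.4326 -0.3365  0.2894] F [-0.7  0.1 -0.1] open 0.151 g 59.5 t 12.1 q [-46.   3. 100.  -0.  77. -33.]
blue 3617 [[-0.0103 -0.0081  0.0452]
 [ 0.0135 -0.0016  0.0473]
 [ 0.037   0.0049  0.1249]]
plate edge 645 [[ 0.0203 -0.0045  0.0771]
 [ 0.0333 -0.0017  0.0787]
 [ 0.0371  0.0011  0.1373]]
```

View pics/w7.png

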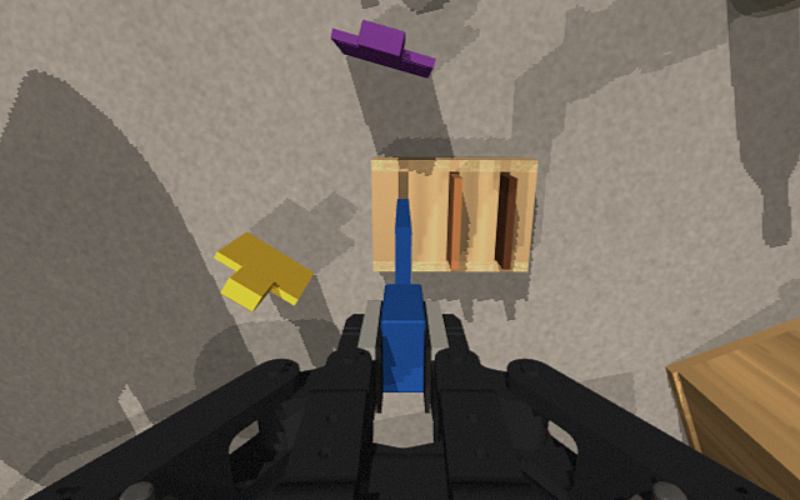

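Holder is held, with the tab at (404,340) between the pads and the plate parallel. Carrying it to the shelf.

Call:
apply_moves:
  deltas: [0.3, 0.02, -0.05, 0, -1, 0.6, 0.04, -0.05, 0, -1, 0.9, 0.07, -0.05, 0, -1, 1, 0.08, -0.05, 0, -1, 1, 0.08, -0.05, 0, -1]

```text
clock: 12.65
eef_pos: [0.4767, -0.1902, 0.2932]
tcp_rot: [[0.216, 0.976, -0.003], [0.976, -0.216, 0.002], [0.001, -0.003, -1.0]]
contact_force: [0.0, -0.8, -2.0]
opening: 0.152
gripper_force: 59.4
```

Call:
apply_moves:
  deltas: [0.3, 0.02, 0, 0, -1, 0.6, 0.04, 0, 0, -1, 0.9, 0.07, 0, 0, -1, 1, 0.08, 0, 0, -1, 1, 0.08, 0, 0, -1]

```text
clock: 13.15
eef_pos: [0.5216, -0.048, 0.2939]
tcp_rot: [[0.217, 0.976, -0.002], [0.976, -0.217, 0.0], [-0.0, -0.002, -1.0]]
contact_force: [-1.0, -0.0, -0.6]
opening: 0.155
gripper_force: 59.4
```

Call:
apply_moves:
  deltas: [0.3, 0.02, 0, -0.1, -1, 0.6, 0.04, 0, -0.25, -1, 0.9, 0.07, 0, -0.41, -1, 0.95, 0.08, 0, -0.41, -1, 0.95, 0.08, 0, -0.41, -1, 0.95, 0.08, 0, -0.41, -1]

```text
clock: 13.75
eef_pos: [0.5644, 0.0856, 0.2943]
tcp_rot: [[-0.098, 0.995, -0.001], [0.995, 0.098, -0.001], [-0.001, -0.001, -1.0]]
contact_force: [-0.6, 0.1, -0.9]
opening: 0.153
gripper_force: 59.4
```

Run:
```python
from held import *
S=np.load("shelf.npz"); t=S["o"]+S["R"]@[0.001,.0082-.052]
go(list(t)+[.235],95.83)
```

```text
delta [0.206 0.09  0.395] turn -0.004 curyaw 95.64 [0.5644 0.0856 0.2943] F [-0.6  0.1 -0.9] open 0.153 g 59.4 t 13.75 q [ 1.  6. 96. -0. 78. -5.]
```

Call:
apply_moves:
  deltas: [0.1, 0.05, 0.1, 0, -1, 0.2, 0.09, 0.2, 0, -1, 0.2, 0.09, 0.33, 0, -1, 0.2, 0.09, 0.33, 0, -1, 0.2, 0.09, 0.33, 0, -1, 0.2, 0.09, 0.33, 0, -1]

```text
clock: 14.35
eef_pos: [0.5754, 0.1183, 0.2463]
tcp_rot: [[-0.1, 0.995, 0.001], [0.995, 0.1, -0.0], [-0.0, 0.001, -1.0]]
contact_force: [0.6, 0.3, 0.1]
opening: 0.154
gripper_force: 59.4
```

Run:
```python
from held import *
S=np.load("shelf.npz"); t=S["o"]+S["R"]@[0.001,.0082-.052]
go(list(t)+[.22],95.83); p,d,K,T=held("w8"); W=cloud(d,K,T); L=(W[...,:2]-S["o"])@S["R"]; z=W[...,2]
ok=d>0
near=ok&(L[...,0]>-.2)&(L[...,0]<.03)
wood=near&(abs(z-.075)<.004)&(L[...,1]>.03)&(L[...,1]<.1)
print("wood front x",np.percentile(L[wood][:,0],[50,97,99.5]).round(4))
lip=near&(abs(z-.055)<.004)&(L[...,0]>0)&(L[...,1]>.03); print("lip x,z",np.percentile(L[lip][:,0],[1,50,99]).round(4))
red=ok&(p[...,0]>p[...,1]+50)&(p[...,0]>p[...,2]+50)&(abs(L[...,0]+.01)<.025)&(abs(L[...,1]-.008)<.03)
for a,b in((.108,.12),(.077,.09)):
    r=red&(z>a)&(z<b)
    if r.any(): print("red z",a,r.sum(),"x",np.percentile(L[r][:,0],[2,98]).round(4),"y",np.percentile(L[r][:,1],[1,99]).round(4))
b=ok&(p[...,2]>p[...,0]+40)&(p[...,2]>p[...,1]+30)&(abs(L[...,0])<.03)
for a,c in((.09,.135),(.135,.16),(.16,.2)):
    r=b&(z>a)&(z<c)
    if r.any(): print("blue z",a,r.sum(),"x",np.percentile(L[r][:,0],[1,50,99]).round(4),"y",np.percentile(L[r][:,1],[1,99]).round(4))
```

```text
delta [-0.004 -0.005  0.175] turn -0.002 curyaw 95.72 [0.5754 0.1183 0.2463] F [0.6 0.3 0.1] open 0.154 g 59.4 t 14.35 q [ 4. 10. 97. -0. 73. -2.]
blue 3632 [[-0.0105 -0.0071  0.043 ]
 [ 0.0132 -0.0008  0.045 ]
 [ 0.0367  0.0058  0.1218]]
plate edge 656 [[ 0.0203 -0.0036  0.0749]
 [ 0.0328 -0.0008  0.0765]
 [ 0.0369  0.002   0.1324]]
wood front x [-0.0673 -0.0074 -0.0042]
lip x,z [0.0056 0.0099 0.0134]
red z 0.108 739 x [-0.0167  0.0024] y [0.0011 0.0167]
red z 0.077 456 x [-0.0238  0.0034] y [-0.0031  0.0207]
blue z 0.09 66 x [-0.0013  0.0012  0.0037] y [-0.0068 -0.0064]
blue z 0.135 103 x [-0.0016  0.0011  0.0038] y [-0.0069 -0.0063]
blue z 0.16 1451 x [-0.0055  0.0011  0.0076] y [-0.0295 -0.0066]
```

View pics/w8.png

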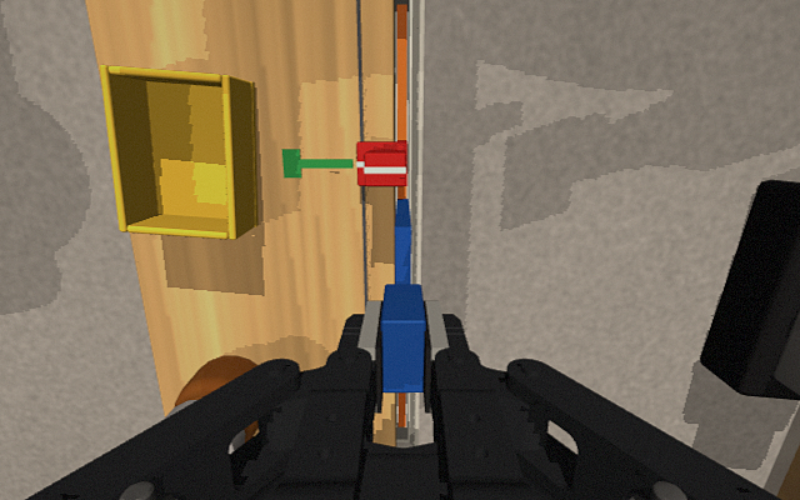

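Plate lines up with the slot: its edge at (402,205) is over the orange strip, about 3.5 mm from the stop. I'll shift it slightly for a 5 mm gap and lower it into the slot.

Call:
apply_moves:
  deltas: [-0.01, 0, 0.1, 0, -1, -0.01, 0, 0.2, 0, -1, -0.01, 0, 0.25, 0, -1, -0.01, 0, 0.3, 0, -1, -0.01, 0, 0.33, 0, -1, -0.01, 0, 0.36, 0, -1, -0.01, 0, 0.39, 0, -1, -0.01, 0, 0.41, 0, -1, -0.01, 0, 0.41, 0, -1]

```text
clock: 15.3
eef_pos: [0.575, 0.1174, 0.1835]
tcp_rot: [[-0.101, 0.995, -0.001], [0.995, 0.101, -0.0], [0.0, -0.001, -1.0]]
contact_force: [0.2, 0.2, -0.0]
opening: 0.153
gripper_force: 59.4
```

Run:
```python
from held import *
S=np.load("shelf.npz"); t=S["o"]+S["R"]@[0.001,.0082-.0535]
go(list(t)+[.168],95.83); held("w9")
```

```text
delta [-0.008 -0.001  0.103] turn -0.001 curyaw 95.77 [0.575  0.1174 0.1835] F [ 0.2  0.2 -0. ] open 0.153 g 59.4 t 15.3 q [ 4. 14. 99.  0. 67. -2.]
blue 3418 [[-0.0106 -0.0072  0.0429]
 [ 0.0124 -0.0008  0.0448]
 [ 0.0364  0.0058  0.0781]]
plate edge 469 [[ 0.0201 -0.0036  0.0747]
 [ 0.0295 -0.0008  0.0761]
 [ 0.0366  0.002   0.0998]]
```

Call:
apply_moves:
  deltas: [0, 0, 0.02, 0, -1, 0, 0, 0.04, 0, -1, 0, 0, 0.05, 0, -1, 0, 0, 0.06, 0, -1, 0, 0, 0.07, 0, -1, 0, 0, 0.08, 0, -1, 0, 0, 0.08, 0, -1, 0, 0, 0.08, 0, -1]

```text
clock: 16.15
eef_pos: [0.5752, 0.1174, 0.1726]
tcp_rot: [[-0.101, 0.995, 0.0], [0.995, 0.101, 0.0], [0.0, 0.0, -1.0]]
contact_force: [-3.2, -0.4, 5.4]
opening: 0.155
gripper_force: 60.3
```

Call:
apply_moves:
  deltas: [0, 0, 0.01, 0, -1, 0, 0, 0.015, 0, -1, 0, 0, 0.015, 0, -1, 0, 0, 0.015, 0, -1]

```text
clock: 16.55
eef_pos: [0.5753, 0.1174, 0.1707]
tcp_rot: [[-0.101, 0.995, 0.0], [0.995, 0.101, 0.0], [-0.0, 0.0, -1.0]]
contact_force: [-2.8, 0.7, 7.3]
opening: 0.151
gripper_force: 60.5
```

Call:
apply_moves:
  deltas: [0, -0.004, 0.01, 0, -1, 0, -0.004, 0.018, 0, -1, 0, -0.004, 0.025, 0, -1, 0, -0.004, 0.025, 0, -1, 0, -0.004, 0.025, 0, -1]

```text
clock: 17.05
eef_pos: [0.5752, 0.1175, 0.1681]
tcp_rot: [[-0.101, 0.995, 0.002], [0.995, 0.101, 0.0], [-0.0, 0.002, -1.0]]
contact_force: [-4.4, 0.3, 12.5]
opening: 0.154
gripper_force: 61.4
```

Call:
apply_moves:
  deltas: [0, 0, 0.01, 0, -1, 0, 0, 0.015, 0, -1, 0, 0, 0.015, 0, -1, 0, 0, 0.015, 0, -1]

```text
clock: 17.45
eef_pos: [0.5756, 0.1175, 0.1679]
tcp_rot: [[-0.101, 0.995, 0.002], [0.995, 0.101, 0.0], [-0.0, 0.002, -1.0]]
contact_force: [-9.4, -0.0, 25.5]
opening: 0.153
gripper_force: 63.4
```

Call:
apply_moves:
  deltas: [0, -0.006, -0.003, 0, -1, 0, -0.006, -0.003, 0, -1, 0, -0.006, -0.003, 0, -1, 0, -0.006, -0.003, 0, -1]

```text
clock: 17.85
eef_pos: [0.5751, 0.1174, 0.168]
tcp_rot: [[-0.101, 0.995, 0.004], [0.995, 0.101, 0.0], [-0.0, 0.004, -1.0]]
contact_force: [-6.6, 0.5, 20.8]
opening: 0.15
gripper_force: 62.4
```

Run:
```python
from held import *
S=np.load("shelf.npz"); 
go([.575,.1175,.168],95.83); p,d,K,T=held("w10"); W=cloud(d,K,T); L=(W[...,:2]-S["o"])@S["R"]; z=W[...,2]
ok=d>0
o=ok&(p[...,0]>p[...,2]+90)&(p[...,1]>p[...,2]+15)&(p[...,0]>p[...,1]+60)&(abs(L[...,0])<.006)&(z<.05)
print("strip",o.sum(),np.percentile(z[o],[5,50,95]).round(4) if o.any() else '', np.percentile(L[o][:,1],[5,95]) if o.any() else '')
b=ok&(p[...,2]>p[...,0]+40)&(p[...,2]>p[...,1]+30)&(abs(L[...,0])<.03)
r=b&(z<.11); print("shoulder z",np.percentile(z[r],[5,50,95]).round(4),"x",np.percentile(L[r][:,0],[1,50,99]).round(4),"edge y",L[r][:,1].max())
red=ok&(p[...,0]>p[...,1]+50)&(p[...,0]>p[...,2]+50)&(abs(L[...,0]+.01)<.025)&(abs(L[...,1]-.008)<.03)
for a,c in((.108,.12),(.077,.09)):
    q=red&(z>a)&(z<c); print("red",a,np.percentile(L[q],[1,99],0).round(4), np.percentile(z[q],50) if q.any() else '')
q=ok&(abs(z-.0755)<.003)&(L[...,0]<-.03)&(L[...,1]>-.05); print("wood z",np.median(z[q]))
g=ok&(p[...,1]>p[...,0]+40)&(p[...,1]>p[...,2]+30)&(L[...,0]>-.05)&(abs(L[...,1]-.008)<.006); print("stem y",np.percentile(L[g][:,1],[2,50,98]).round(4))
```

```text
delta [ 0. -0. -0.] turn -0.001 curyaw 95.79 [0.5751 0.1174 0.168 ] F [-6.6  0.5 20.8] open 0.15 g 62.4 t 17.85 q [  4.  15. 100.  -0.  65.  -2.]
blue 3430 [[-0.0106 -0.0073  0.0431]
 [ 0.0119 -0.0009  0.0451]
 [ 0.036   0.0057  0.0776]]
plate edge 445 [[ 0.0202 -0.0038  0.0751]
 [ 0.0291 -0.001   0.0764]
 [ 0.0365  0.0018  0.0863]]
strip 1417 [0.0285 0.0296 0.0307] [-0.15211844  0.0785426 ]
shoulder z [0.0906 0.0922 0.1085] x [-0.0059  0.0006  0.0069] edge y -0.007324190325253645
red 0.108 [[-0.0172  0.0009]
 [ 0.0023  0.0166]] 0.11655804852411401
red 0.077 [[-0.0244 -0.0024]
 [ 0.0034  0.0205]] 0.08460654803171418
wood z 0.07561002080817736
stem y [0.0058 0.0083 0.0107]
```

View pics/w10.png

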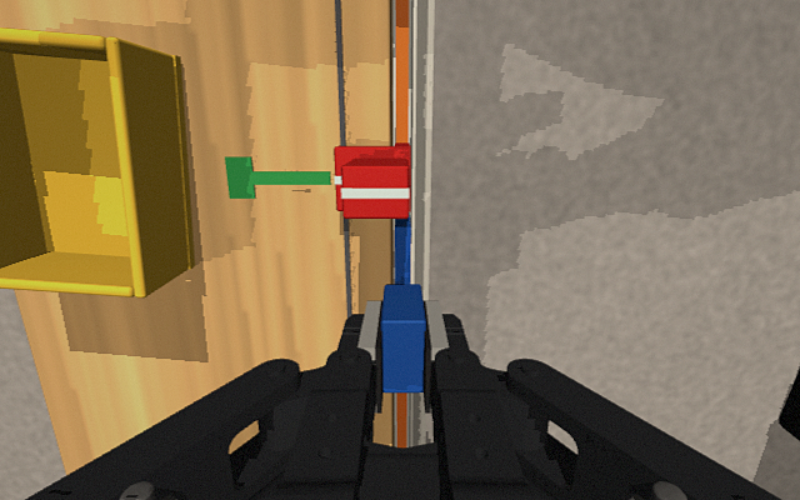

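The strip's top reads about 29 mm, so it is fully down. The stop's line is still on the mark, the plate is about 5 mm from the stop, and the push is steady at about 21 N. Handing in.

```bash
python3 -c "
from station import manip
print(manip.job_done())"
```

```text
the job is handed in; nothing more can be done
None
```

I handed the job in: the red stop is at the green mark, and the blue label holder is still gripped and pressed home about 5 mm from the stop. The label faces outwards and the strip is fully down.

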